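Hang the yellow honey sign on the stall's display stand

ROBOT

A 6-joint arm with a two-finger parallel gripper is mounted at the origin on the work surface. World frame = base frame: x ahead of the robot, y to its left, z up, the work surface at z = 0. Lengths are in m, angles in rad, forces in N, time in s.
With the tool pointing down it reaches from about 0.25 to 0.775 m from the base axis. Payload 4 kg.
Tool frame: the origin (TCP) lies between the finger pads; the fingertips stand 14 mm ahead of it and the grasp point (between the pads) lies 5 mm behind it (tip_reach is the distance from the TCP to the fingertips, in m); z points along the fingers, y is the line along which they close (so a half turn about z gives the same grasp; the last joint's range is limited). The gripper opens to 94 mm and grips with 3 to 60 N. Pads are 16 mm wide; open, the fingers measure 119 mm over their backs; the gripper's body (75 mm by 177 mm) begins 78 mm behind the grasp point.
Start: joints at [1.093, 0.087, 1.371, -0, 1.684, -0.103], TCP at [0.201, 0.512, 0.185] pointing down, gripper open.
Joint ranges: [-3.1, 3.1], [-0.76, 2.03], [0.27, 2.55], [-1.08, 4.22], [0.17, 2.65], [-2.57, 2.57]. Speed limits (rad/s): [2.79, 2.79, 3.14, 3.14, 3.14, 3.14].

INTERFACE

Orientations are given as [roll, pitch, yaw] about the fixed x, y, z axes, in that order (R = Rz(yaw) Ry(pitch) Rx(roll)).
In Python, from bench import * gives the robot as it stands. The module is installed in compiled form; this text tells all that it offers.
- The arm moves only by the tool servo_tool, never from a script. Its argument "targets" is a list of rows, each a list of 4 numbers: the shift along the tool's x, y, z in cm, then the turn about the tool's z in degrees. A call has 1 to 8 rows; each row is the pose to reach, as a shift and turn from the pose commanded when the call began, along the tool's axes at that moment; what a row does not reach only later rows make up. A row lasts 1/8 s, in which the tool goes at most 62.5 mm and 10.7 degrees, less where a joint would pass 70% of its speed; a pose out of reach is approached as far as the arm can. A call with a gripper value outside its range is refused whole. "claw" is the closure in counts, from 0 (fully open) to 255 (shut), set as the call begins (left out, the last holds). The fingers move at their own pace and stop on an object; the grip force is fixed at half the most. Time passes only in rows, so rows that repeat a pose let the fingers close. It gives the time, the measured TCP pose, the force, the opening and the grip force at its end, in the units of the state.
- get_obs(): the state, without advancing time (a new reading comes with each control period).
- snapshot(name): name is "side" or "top"; returns the picture (420x560x3 uint8, blue, green, red); there is no depth.
- camera_model(name): a dict with "camera_matrix" (3x3 intrinsics, pixels), "k1" (the pictures are not rectified: a ray, as slopes to the right and down, at radius r is drawn at 1 + k1 r^2 times it, then the intrinsics apply), "camera_from_world" (4x4, takes a point from world to camera coordinates). Camera axes: x right, y up, looking along -z (the intrinsics and any distortion apply to the point x, -y, -z); pixel columns grow to the right and rows downward; lengths in m; the calibration is good to about 2 mm. A picture is of the moment at which its call begins. camera_model takes no time and is no camera call.
- close_job(): hands the job in; it is judged then, once.
The state is a dict: "time": time; "joint_positions": joint angles; "qvel": joint speeds; "joint_torque": joint torques, N m; "tool_pos": TCP position; "ee_rot": TCP orientation; "wrist_force": force on the tool from outside, world axes, zero at the start; "wrist_torque": the same for the moment, N m; "width": finger opening in m; "finger_force": force on a finger pad.
Only numpy, scipy, OpenCV 4.12 (cv2) and the standard library are available. Lean on these libraries where they do the work, as an engineer would, in place of code of your own. Each camera call takes 0.05 s, during which the arm holds its last target. There are 200 camera calls.

TASK

Take the yellow honeycomb sign out of its wooden holder and hang it on the display stand: pass its keyhole over the head of the screw, then bring the sign down until the screw's neck sits at the closed top end of the slot. Leave it hanging there upright and let go of it; leave the green sign in its holder.

Things in the scene. Friction and masses are not known exactly. Their poses are not given: they have to be found in the camera images.
- yellow_sign_center (a point): Centre of the yellow sign with amber hexagons: rigid plate 10 mm thick (own x), 150 wide (y), 200 tall (z, up), about 0.2 kg, both faces alike. Stands loose in a slot 35 mm deep of a fixed wooden holder (80 x 120 mm, 45 tall): lift straight up over 45 mm to free it. Pinch its top edge, 100 mm above this centre, across the thickness from above.
- yellow_keyhole (a point): Middle of the through keyhole's wide end in the yellow sign, 35 mm below its centre: put the screw head through here. Opening 50 mm wide from 25 mm below to 15 mm above this point, narrowing to 16 mm at 44 mm above; that 16 mm slot ends, closed, 65 mm above. Hung home, the screw's axis is 60 mm above this point. Axes as the sign's.
- screw (a point): Mid-neck point on the axis of the fixed stand's steel screw, 165 mm up. It juts level along own +x (away from robot) from an upright board 200 mm wide (y), 20 thick, top edge 15 mm above the axis. Neck 10 mm dia, 24 long; head 26 dia, 6 thick, outer face 18 mm from this point. Sign hangs between head and board. 100 mm in front of the head is free; foot 15 mm high.
- green_sign_center (a point): Centre of the green sign with pale hexagons, same size and same kind of holder, at the other side of the stand. It stays where it is.
Not all that is in view belongs to the job. What is shaped like the part that bears yellow_sign_center but black or purple is not meant. What is shaped like the part that bears screw but pink is not meant.

How it is judged:
By the outcome, as a careful person would: the job done as asked, in the order asked, and still so for the second after the job is handed in, with the robot touching nothing.
It also fails if it takes over 48 s, if anything falls off the work surface, if the arm or the gripper's body presses on something with over 40 N, if the wrist force passes 120 N, or if a joint passes its speed limit or range.

## Working session

There is one attempt and no reset: what is moved stays moved. The work goes in short steps, Python scripts to look and compute and a tool call to move; the robot and the scene stay as the last step left them, time stands still between calls to the robot, and variables do not carry over. Pictures are saved under pics/ and viewed, at most 10 in all, crops included, and the job is handed in when it is done.

Besides the shell and the picture viewer there is one more tool, called after ">>>" by a JSON object that holds its "api" and its "payload". servo_tool: Moves the arm, as the interface text tells. Its arguments: {"type":"object","properties":{"targets":{"type":"array"},"claw":{"type":"number"}},"required":["targets"]}

```bash
mkdir -p pics
python3 - <<'E'
from bench import *
import cv2
o=get_obs();print(o)
for n in("side","top"):
    cv2.imwrite(f"pics/{n}0.png",snapshot(n));print(n,camera_model(n))
E
```

```text
{'time': 0.0, 'joint_positions': array([ 1.09291937e+00,  8.79211500e-02,  1.37221659e+00, -4.18549116e-05,
        1.68358922e+00, -1.03075841e-01]), 'qvel': array([-0.00034026,  0.00083122,  0.00129183, -0.00260374, -0.00019498,
        0.00063875]), 'joint_torque': array([ 1.59042182e-03, -3.40170908e+01, -3.02436447e+01,  7.18153152e-02,
        3.26690753e-02, -1.69040914e-04]), 'tool_pos': array([0.20108549, 0.51129735, 0.18354183]), 'ee_rot': array([-3.13946540e+00, -1.78227698e-04,  2.76678669e+00]), 'wrist_force': array([-0.14252581,  0.23129206, -0.10338455]), 'wrist_torque': array([ 0.03880926,  0.04870511, -0.0061523 ]), 'finger_force': 0.0, 'width': 0.09441732705363858}
side {'camera_matrix': array([[412.79640668,   0.        , 280.29365749],
       [  0.        , 412.79640668, 208.00834284],
       [  0.        ,   0.        ,   1.        ]]), 'k1': -0.0588947447642277, 'camera_from_world': array([[ 0.99396206, -0.10809558,  0.01883532, -0.42500385],
       [ 0.05844047,  0.6668242 ,  0.74292005, -0.06143249],
       [-0.09286622, -0.7373336 ,  0.66911511, -1.10431348],
       [ 0.        ,  0.        ,  0.        ,  1.        ]])}
top {'camera_matrix': array([[538.76456807,   0.        , 281.83779128],
       [  0.        , 538.76456807, 197.91116429],
       [  0.        ,   0.        ,   1.        ]]), 'k1': -0.20404636676923787, 'camera_from_world': array([[-0.09292746, -0.99567135, -0.00174377, -0.04954505],
       [ 0.97449789, -0.0913103 ,  0.20497874, -0.42122651],
       [-0.20425068,  0.01734885,  0.97876487, -1.49880182],
       [ 0.        ,  0.        ,  0.        ,  1.        ]])}
```

View pics/side0.png

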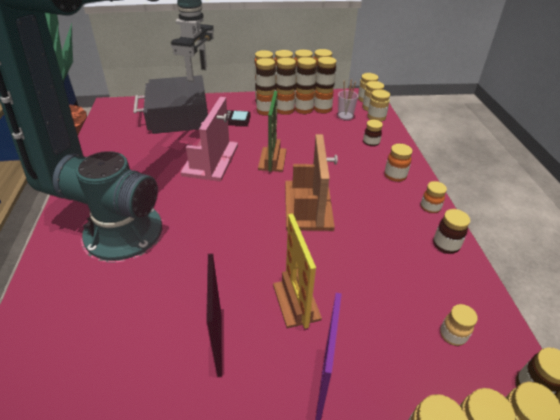

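View pics/top0.png

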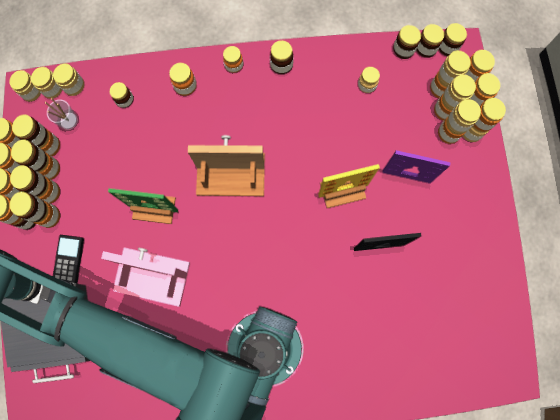

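Top view: the yellow sign is at (348,183), the purple plate at (416,167) and the black plate at (386,242), both decoys. The wooden stand with the screw is at (228,165) and the pink decoy stand at (148,275). The green sign is at (145,203). The yellow plate with amber hexagons and the natural wood stand fit the description, and I'll confirm both in one enlarged crop.

Run:
```python
import cv2,numpy as np
t=cv2.imread('pics/top0.png');s=cv2.imread('pics/side0.png')
a=cv2.resize(t[125:215,180:390],(798,342),interpolation=cv2.INTER_CUBIC) #3.8x
b=cv2.resize(s[130:335,265:350],None,fx=3,fy=3)[:, :]
b1=cv2.resize(s[130:230,280:350],(178,255),interpolation=cv2.INTER_CUBIC)#2.55x
b2=cv2.resize(s[210:330,265:335],(149,255),interpolation=cv2.INTER_CUBIC)#2.125x
c=np.zeros((255,798,3),np.uint8);c[:,:178]=b1;c[:,200:349]=b2
cv2.imwrite('pics/crop0.png',np.vstack([a,c]))
```

```text
(no output)
```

View pics/crop0.png

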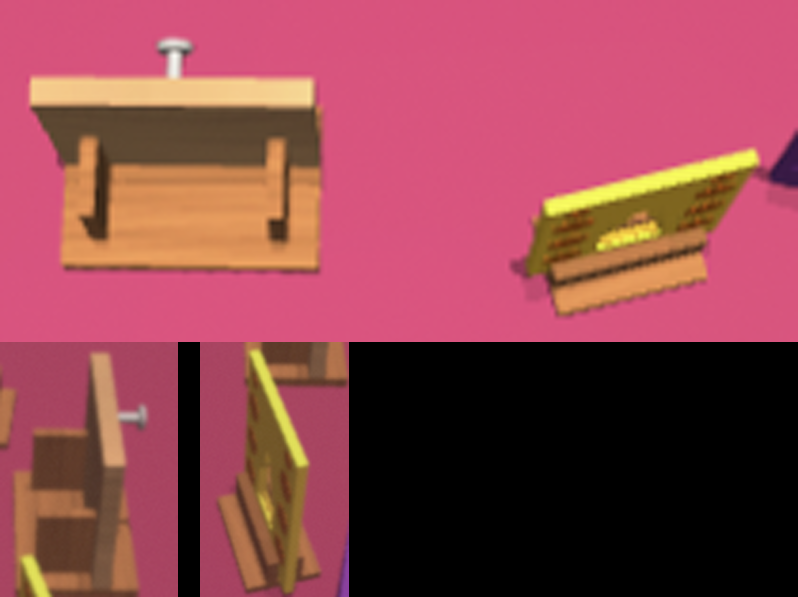

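The crop confirms it: the yellow sign's bright top edge runs from about (323,180) to (380,167) in the top view. The wood board's top edge runs from (188,149) to (263,149), with the screw head at (226,137). Next I'll measure by colour masks.

```bash
cat > h.py <<'E'
from bench import *
import cv2,numpy as np
def rays(n,px):
    c=camera_model(n);K=c["camera_matrix"]
    u=cv2.undistortPoints(np.float64(px).reshape(-1,1,2),K,np.array([c["k1"],0,0,0,0.])).reshape(-1,2)
    T=c["camera_from_world"];R=T[:3,:3]
    return -R.T@T[:3,3],np.c_[u[:,0],-u[:,1],-np.ones(len(u))]@R
def onz(n,px,z):
    o,d=rays(n,px);return o+d*((z-o[2])/d[:,2])[:,None]
def tri(pt,ps):
    (a,da),(b,db)=rays("top",pt),rays("side",ps);da,db=da[0],db[0]
    s=np.linalg.lstsq(np.c_[da,-db],b-a,rcond=None)[0]
    p,q=a+da*s[0],b+db*s[1];return (p+q)/2,np.linalg.norm(p-q)*1e3
def proj(n,P):
    c=camera_model(n);T=c["camera_from_world"];p=np.atleast_2d(P)@T[:3,:3].T+T[:3,3]
    p=np.c_[p[:,0],-p[:,1],-p[:,2]]
    return cv2.projectPoints(p,np.zeros(3),np.zeros(3),c["camera_matrix"],np.array([c["k1"],0,0,0,0.]))[0].reshape(-1,2)
def blob(m,box):
    x0,y0,x1,y1=box;k=np.zeros_like(m);k[y0:y1,x0:x1]=m[y0:y1,x0:x1]
    _,l,st,_=cv2.connectedComponentsWithStats(k);i=1+st[1:,4].argmax()
    v,u=np.nonzero(l==i);return np.c_[u,v].astype(float)
def rect(n,px,z):
    P=onz(n,px,z)[:,:2]*1e3
    (c,s,a)=cv2.minAreaRect(P.astype(np.float32));return c,s,a
E
python3 - <<'E'
from h import *
t=cv2.imread('pics/top0.png');s=cv2.imread('pics/side0.png')
hsv=cv2.cvtColor(t,cv2.COLOR_BGR2HSV)
for nm,lo,hi,box,z in [("yel",(24,120,190),(36,255,255),(310,155,390,190),.21),("board",(8,60,200),(24,255,255),(180,140,270,158),.18)]:
    p=blob(cv2.inRange(hsv,lo,hi),box);print(nm,len(p),p.min(0),p.max(0),rect("top",p,z),onz("top",p,z).mean(0))
m=cv2.inRange(hsv,(0,0,70),(179,70,255));p=blob(m,(210,130,240,148));print("screw",len(p),p.min(0),p.max(0),p.mean(0))
hp=cv2.cvtColor(s,cv2.COLOR_BGR2HSV)
p2=blob(cv2.inRange(hp,(0,0,100),(179,70,255)),(322,145,345,172));print(len(p2),p2.min(0),p2.max(0))
print(hsv[148:154,210],hsv[134:146,226])
# full-scale crop coords head: top (180+175/3.8,125+46/3.8); side (280+140/2.55,130+(415-342)/2.55)
print(tri([226,137],[334.9,158.6]),onz("top",[[226,137]],.165))
E
```

```text
yel 224 [323. 165.] [378. 181.] ((430.0775146484375, -269.28546142578125), (10.229629516601562, 148.986328125), 9.038055419921875) [ 0.42966965 -0.26817014  0.21      ]
board 509 [188. 145.] [262. 152.] ((534.5553588867188, 52.89308547973633), (198.87066650390625, 19.55434226989746), 84.3333511352539) [0.53342047 0.05132755 0.18      ]
screw 54 [222. 135.] [230. 145.] [225.55555556 139.18518519]
44 [327. 155.] [336. 162.]
[[ 17 111 242]
 [ 17 111 242]
 [ 17 111 242]
 [ 17 111 242]
 [ 15 120 219]
 [ 15 117  89]] [[171 135 216]
 [174  57 224]
 [ 18  11 224]
 [ 18  15 166]
 [ 16  15 183]
 [ 20  10 235]
 [ 17  10 234]
 [ 17  10 232]
 [ 17  10 230]
 [ 13  10 229]
 [ 17  16 229]
 [ 17  57 234]]
(array([0.57216013, 0.04833362, 0.16811159]), np.float64(3.2316869159324733)) [[0.57151262 0.04861161 0.165     ]]
```

>>> {"api": "servo_tool", "payload": {"targets": [[0, 0, -6, 0], [0, 0, -12, 0], [0, 0, -17, 0], [-50, -64, -17, 59.5], [-50, -64, -17, 59.5], [-50, -64, -17, 59.5], [-50, -64, -17, 59.5], [-50, -64, -17, 59.5]], "claw": 0}}

```text
time: 1.1
tool_pos: [0.2902, 0.2104, 0.3542]
ee_rot: [-3.142, 0.0, 1.824]
wrist_force: [1.5, -0.8, -0.6]
width: 0.0942
finger_force: 0.0
```

```bash
cat >> h.py <<'E'
def go(x,y,z,psi):
    o=get_obs();y0=o["ee_rot"][2];d=np.array([x,y,z])-o["tool_pos"]
    c,s=np.cos(y0),np.sin(y0)
    print("shift cm",np.round(100*np.array([c*d[0]+s*d[1],s*d[0]-c*d[1],-d[2]]),2),"turn",round(np.degrees(y0)-psi,2),"at",np.round(o["tool_pos"],4),o["time"])
E
python3 -c "
from h import *
go(.43,-.269,.354,99)"
```

```text
shift cm [-4.991e+01  1.530e+00  2.000e-02] turn 5.51 at [0.2902 0.2104 0.3542] 1.1
```

>>> {"api": "servo_tool", "payload": {"targets": [[-49.9, 1.5, 0, 5.5], [-49.9, 1.5, 0, 5.5], [-49.9, 1.5, 0, 5.5], [-49.9, 1.5, 0, 5.5], [-49.9, 1.5, 0, 5.5], [-49.9, 1.5, 0, 5.5], [-49.9, 1.5, 0, 5.5], [-49.9, 1.5, 0, 5.5]]}}

```text
time: 2.1
tool_pos: [0.4323, -0.2685, 0.3542]
ee_rot: [-3.141, -0.001, 1.733]
wrist_force: [1.1, 0.6, -0.8]
width: 0.094
finger_force: 0.0
```

>>> {"api": "servo_tool", "payload": {"targets": [[0, 0, 0, 0], [0, 0, 0, 0]]}}

```text
time: 2.35
tool_pos: [0.4321, -0.266, 0.3541]
ee_rot: [-3.141, -0.002, 1.733]
wrist_force: [-0.5, -0.1, 0.6]
width: 0.0938
finger_force: 0.0
```

```bash
python3 -c "
from h import *
go(.43,-.269,.24,99)
cv2.imwrite('pics/side1.png',snapshot('side'))
t=snapshot('top');cv2.imwrite('pics/top1.png',t)
print(get_obs()['ee_rot'],get_obs()['joint_positions'])
h=cv2.cvtColor(t,cv2.COLOR_BGR2HSV);p=blob(cv2.inRange(h,(8,60,200),(24,255,255)),(180,140,270,158));print(rect('top',p,.18))"
```

```text
shift cm [-0.26 -0.25 11.41] turn 0.3 at [ 0.4321 -0.266   0.3541] 2.35
[3.14052512e+00 6.96386039e-04 1.73473267e+00] [-6.62393866e-01  2.04911253e-02  1.10286809e+00  3.47260524e-04
  2.01699792e+00 -8.26180527e-01]
((534.5706176757812, 52.86894989013672), (198.8966064453125, 19.515724182128906), 84.41046142578125)
```

View pics/side1.png

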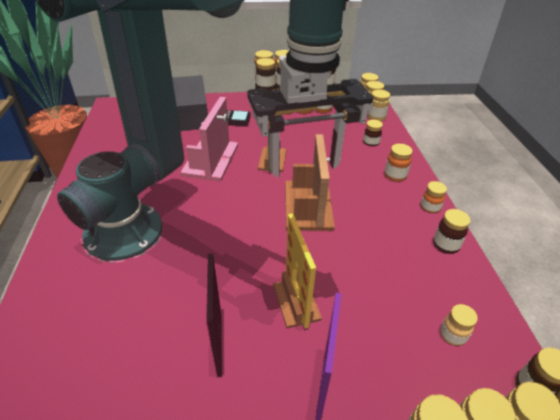

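The gripper hangs above the yellow sign, with its fingertips at (275,170) and (337,160) in the picture on either side of the plate. Descend and grip.

>>> {"api": "servo_tool", "payload": {"targets": [[-0.3, -0.25, 5, 0.3], [-0.3, -0.25, 10, 0.3], [-0.3, -0.25, 14, 0.3], [-0.3, -0.25, 16.4, 0.3], [-0.3, -0.25, 16.4, 0.3], [-0.3, -0.25, 16.4, 0.3]]}}

```text
time: 3.2
tool_pos: [0.431, -0.2694, 0.1928]
ee_rot: [3.139, 0.003, 1.729]
wrist_force: [-0.2, -0.7, -0.6]
width: 0.0943
finger_force: 0.0
```

>>> {"api": "servo_tool", "payload": {"targets": [[0, 0, 0, 0], [0, 0, 0, 0], [0, 0, 0, 0], [0, 0, 0, 0], [0, 0, 0, 0], [0, 0, 0, 0], [0, 0, 0, 0], [0, 0, 0, 0]], "claw": 255}}

```text
time: 4.2
tool_pos: [0.4303, -0.2697, 0.1906]
ee_rot: [-3.142, -0.0, 1.728]
wrist_force: [-0.2, -0.3, -0.3]
width: 0.0175
finger_force: 0.0
```

>>> {"api": "servo_tool", "payload": {"targets": [[0, 0, 0, 0], [0, 0, 0, 0], [0, 0, 0, 0], [0, 0, 0, 0]]}}

```text
time: 4.7
tool_pos: [0.4303, -0.2697, 0.1906]
ee_rot: [-3.142, -0.0, 1.728]
wrist_force: [-0.5, -0.2, 0.2]
width: 0.0005
finger_force: 0.0
```

Opening 0.5 mm with no grip force, so the fingers closed on nothing. I'll look.

```bash
python3 -c "
from h import *
s=snapshot('side');t=snapshot('top');cv2.imwrite('pics/s2.png',s);cv2.imwrite('pics/t2.png',t)
a=cv2.resize(s[150:350,220:370],(450,600),interpolation=cv2.INTER_CUBIC)
b=cv2.resize(t[130:330,280:400],(348,580),interpolation=cv2.INTER_CUBIC)
c=np.zeros((600,798,3),np.uint8);c[:,:450]=a;c[:580,450:]=b
cv2.imwrite('pics/crop2.png',c)
print(proj('side',[[.43-.012,-.269+.074,.21],[.43+.012,-.269-.074,.21],[.4303,-.2697,.19]]))
"
```

```text
[[287.74650091 213.30580939]
 [310.63782865 267.3757637 ]
 [298.15615425 245.80695334]]
```

View pics/crop2.png

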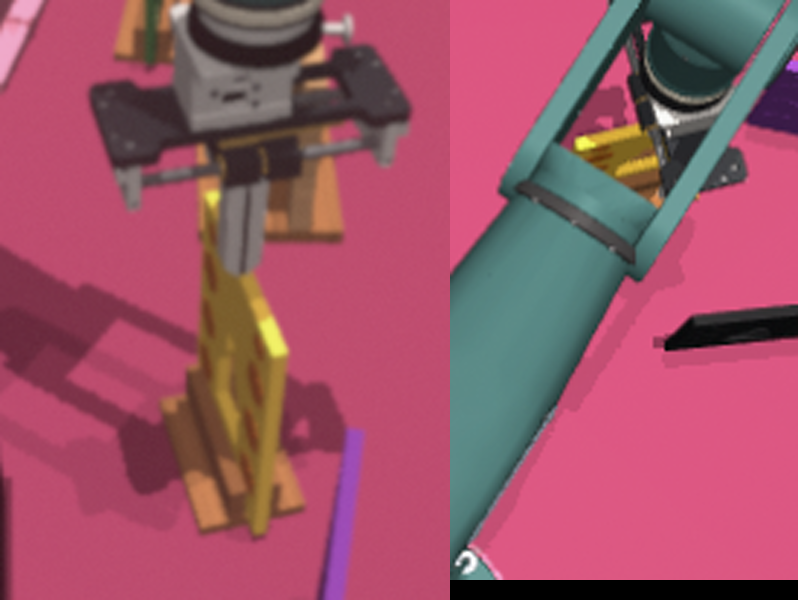

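The plate is untouched, with its edge corners at (291,215) and (312,265) as predicted. The closed fingertips end at about (300,240), which looks like just above the plate's edge. I'll check the fingertip height against the projection.

```bash
python3 -c "
from h import *
n=np.array([np.cos(.158),np.sin(.158),0])
P=np.array([.4321,-.266,.340])
print('open tips pred',proj('side',[P+n*.047,P-n*.047,P+n*.055,P-n*.055]).round(1).tolist())
for z in (.17,.18,.19,.2,.21,.22,.23): print(z,proj('side',[.4303,-.2697,z]).round(1))
o=get_obs();print(o['joint_positions'],o['wrist_force'],o['tool_pos'])
"
```

```text
open tips pred [[328.3, 181.7], [277.0, 189.8], [332.5, 181.0], [272.5, 190.5]]
0.17 [[297.7 252.6]]
0.18 [[297.9 249.2]]
0.19 [[298.2 245.8]]
0.2 [[298.4 242.3]]
0.21 [[298.6 238.8]]
0.22 [[298.9 235.2]]
0.23 [[299.2 231.6]]
[-6.71609597e-01 -8.04702526e-03  1.45757755e+00  1.16368585e-04
  1.69210107e+00 -8.28899635e-01] [-0.13055388  0.081746   -0.28508045] [ 0.43032288 -0.26969653  0.19065019]
```

Both views put the tips about 35 mm higher than the stated pose: rows 165–172 open against the predicted 182–190, and row 240 closed against 251. The gripper really stands above the edge, so I'll open, go 3.2 cm lower and close again. That is safe for the gripper's body whichever reading is right.

>>> {"api": "servo_tool", "payload": {"targets": [[0, 0, 0, 0], [0, 0, 0, 0], [0, 0, 0, 0], [0, 0, 0, 0], [0, 0, 0, 0], [0, 0, 0, 0], [0, 0, 0, 0], [0, 0, 0, 0]], "claw": 0}}

```text
time: 5.8
tool_pos: [0.4303, -0.2697, 0.1907]
ee_rot: [3.142, -0.0, 1.728]
wrist_force: [-0.1, -0.8, 0.3]
width: 0.0767
finger_force: 0.0
```

>>> {"api": "servo_tool", "payload": {"targets": [[0, 0, 0.8, 0], [0, 0, 1.6, 0], [0, 0, 2.4, 0], [0, 0, 3.2, 0], [0, 0, 3.2, 0]]}}

```text
time: 6.42
tool_pos: [0.4298, -0.2693, 0.1575]
ee_rot: [-3.14, -0.002, 1.728]
wrist_force: [-0.1, 0.3, 0.3]
width: 0.0942
finger_force: 0.0
```

Run:
```python
from h import *
s=snapshot('side');cv2.imwrite('pics/s3.png',s)
a=cv2.resize(cv2.imread('pics/side1.png')[60:190,230:380],(345,299),interpolation=cv2.INTER_CUBIC) #2.3
b=cv2.resize(s[180:310,240:390],(345,299),interpolation=cv2.INTER_CUBIC)
d=cv2.resize(cv2.imread('pics/side0.png')[0:130,150:300],(345,299),interpolation=cv2.INTER_CUBIC)
cv2.imwrite('pics/crop3.png',np.vstack([np.hstack([a,b]),np.hstack([d,d*0])]))
print(get_obs()['tool_pos'])
```

```text
[ 0.43013514 -0.26956213  0.15818282]
```

View pics/crop3.png

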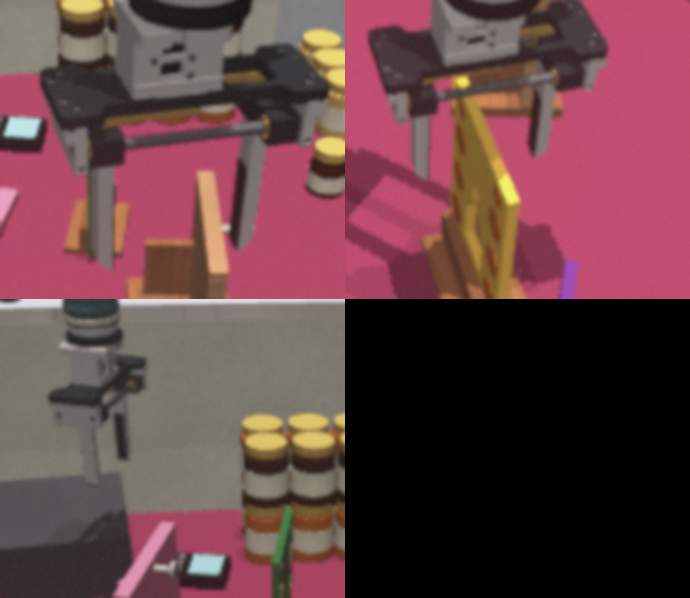

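The plate is now between the fingers, with tips at about (273,257) and (325,247). Gripping.

>>> {"api": "servo_tool", "payload": {"targets": [[0, 0, 0, 0], [0, 0, 0, 0], [0, 0, 0, 0], [0, 0, 0, 0], [0, 0, 0, 0], [0, 0, 0, 0], [0, 0, 0, 0], [0, 0, 0, 0]], "claw": 255}}

```text
time: 7.48
tool_pos: [0.4303, -0.2697, 0.1586]
ee_rot: [3.142, -0.0, 1.728]
wrist_force: [-0.1, -0.3, -0.4]
width: 0.0173
finger_force: 0.0
```

>>> {"api": "servo_tool", "payload": {"targets": [[0, 0, 0, 0], [0, 0, 0, 0], [0, 0, 0, 0], [0, 0, 0, 0]]}}

```text
time: 7.98
tool_pos: [0.4307, -0.2697, 0.1587]
ee_rot: [3.141, -0.0, 1.728]
wrist_force: [1.3, 1.0, -1.0]
width: 0.0103
finger_force: 29.9
```

Gripped: opening 10.3 mm, force 29.9 N. Lifting straight up.

>>> {"api": "servo_tool", "payload": {"targets": [[0, 0, -1, 0], [0, 0, -2.5, 0], [0, 0, -4.5, 0], [0, 0, -7, 0], [0, 0, -10, 0], [0, 0, -13, 0], [0, 0, -15, 0], [0, 0, -15, 0]]}}

```text
time: 8.98
tool_pos: [0.43, -0.2704, 0.3117]
ee_rot: [3.14, 0.004, 1.727]
wrist_force: [0.1, 0.2, -2.2]
width: 0.0098
finger_force: 30.0
```

```bash
python3 -c "
from h import *
go(.615,-.15,.309,84.4)
s=snapshot('side');t=snapshot('top');cv2.imwrite('pics/s4.png',s);cv2.imwrite('pics/t4.png',t)
h=cv2.cvtColor(s,cv2.COLOR_BGR2HSV);p=blob(cv2.inRange(h,(24,120,150),(36,255,255)),(250,60,380,330));print(len(p),p.min(0),p.max(0))
"
```

```text
shift cm [ 9.01 20.15  0.27] turn 14.56 at [ 0.43   -0.2704  0.3117] 8.975
93 [309. 194.] [320. 206.]
```

>>> {"api": "servo_tool", "payload": {"targets": [[2.2, 5, 0, 3.6], [4.5, 10, 0, 7.3], [6.7, 15, 0, 11], [9, 20.1, 0, 14.6], [9, 20.1, 0, 14.6], [9, 20.1, 0, 14.6]]}}

```text
time: 9.82
tool_pos: [0.614, -0.1495, 0.3071]
ee_rot: [-3.138, 0.0, 1.474]
wrist_force: [-0.4, -0.1, -2.5]
width: 0.01
finger_force: 30.0
```

```bash
python3 -c "
from h import *
go(.615,.045,.309,84.4)
"
```

```text
shift cm [19.37 -1.79 -0.19] turn 0.03 at [ 0.614  -0.1495  0.3071] 9.825
```

>>> {"api": "servo_tool", "payload": {"targets": [[5, -0.5, 0, 0], [10, -0.9, 0, 0], [15, -1.4, 0, 0], [19.4, -1.8, 0, 0], [19.4, -1.8, 0, 0], [19.4, -1.8, 0, 0], [19.4, -1.8, 0, 0]]}}

```text
time: 10.7
tool_pos: [0.6155, 0.0435, 0.3089]
ee_rot: [3.141, 0.0, 1.471]
wrist_force: [0.3, -0.1, -1.7]
width: 0.0099
finger_force: 30.0
```

Run:
```python
from h import *
go(.615,.045,.309,84.4)
s=snapshot('side');t=snapshot('top');cv2.imwrite('pics/s5.png',s);cv2.imwrite('pics/t5.png',t)
c=np.zeros((600,800,3),np.uint8)
c[:,:400]=cv2.resize(s[60:240,270:390],(400,600),interpolation=cv2.INTER_CUBIC) #3.333
c[:520,400:]=cv2.resize(t[70:200,180:280],(400,520),interpolation=cv2.INTER_CUBIC) #4
cv2.imwrite('pics/crop5.png',c)
```

```text
shift cm [ 0.14 -0.06 -0.01] turn -0.14 at [0.6155 0.0435 0.3089] 10.7
```

View pics/crop5.png

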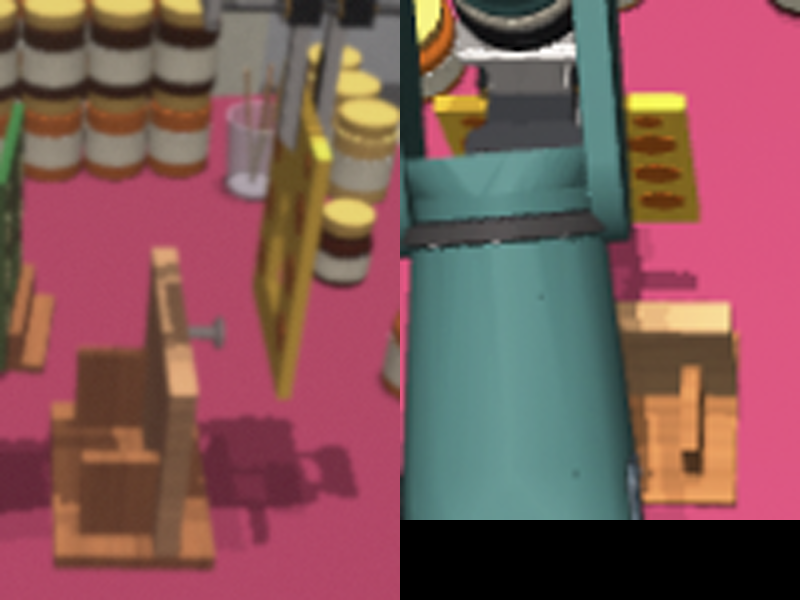

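The sign is held in front of the screw with no twist visible. In the side view its near top corner is at about (368,105), near bottom corner at (355,178) and the screw head at (336,159). In the top view its top edge runs from (189,95) to (252,95). Now I'll measure that.

Run:
```python
from h import *
s=cv2.imread('pics/s5.png');t=cv2.imread('pics/t5.png')
h=cv2.cvtColor(t,cv2.COLOR_BGR2HSV);m=cv2.inRange(h,(24,120,190),(36,255,255))
L=blob(m,(186,85,215,110));R=blob(m,(235,85,262,110))
p=np.vstack([L,R]);print(L.min(0),L.max(0),R.min(0),R.max(0))
for z in (.33,.345,.36,.375,.39):
    c,sz,a=rect('top',p,z);print(z,np.round(c,1),np.round(sz,1),round(a,2))
hs=cv2.cvtColor(s,cv2.COLOR_BGR2HSV)
ms=cv2.inRange(hs,(22,120,60),(36,255,255));q=blob(ms,(340,95,371,182));print('side',q.min(0),q.max(0))
print('top right col',q[q[:,0]>=q[:,0].max()-1], 'bottom',q[q[:,1]>=q[:,1].max()-1])
b=blob(cv2.inRange(hs,(24,120,180),(36,255,255)),(355,85,371,115));print('bright',b[b[:,1]>=b[:,1].max()-2],b.max(0))
# side prediction of near corners
n=np.array([np.cos(-.0985),np.sin(-.0985)]);w=np.array([-n[1],n[0]])
for z in (.345,.36,.375):
  c=np.array(rect('top',p,z)[0])/1e3
  print(z,proj('side',[np.r_[c-w*.075+n*k,zz] for k in(-.005,.005) for zz in (z,z-.2)]).round(1).tolist())
```

```text
[189.  94.] [192.  96.] [237.  94.] [250.  97.]
0.33 [623.9  44.8] [150.3   8. ] 84.04
0.345 [617.5  43.5] [148.5   7.9] 84.04
0.36 [611.   42.2] [146.6   7.8] 84.04
0.375 [604.6  40.9] [144.8   7.7] 84.04
0.39 [598.2  39.6] [143.    7.6] 84.04
side [362. 100.] [369. 108.]
top right col [[368. 104.]
 [368. 105.]
 [368. 106.]
 [368. 107.]
 [369. 107.]
 [368. 108.]
 [369. 108.]] bottom [[364. 107.]
 [365. 107.]
 [366. 107.]
 [367. 107.]
 [368. 107.]
 [369. 107.]
 [365. 108.]
 [366. 108.]
 [367. 108.]
 [368. 108.]
 [369. 108.]]
bright [[364. 105.]
 [365. 105.]
 [366. 105.]
 [367. 105.]
 [368. 105.]
 [365. 106.]
 [366. 106.]
 [367. 106.]
 [368. 106.]
 [365. 107.]
 [366. 107.]
 [367. 107.]
 [368. 107.]] [368. 107.]
0.345 [[364.6, 113.1], [352.5, 183.8], [369.1, 113.1], [356.4, 183.8]]
0.36 [[362.9, 107.3], [350.9, 179.5], [367.5, 107.4], [354.9, 179.6]]
0.375 [[361.2, 101.5], [349.3, 175.2], [365.8, 101.5], [353.4, 175.3]]
```

>>> {"api": "servo_tool", "payload": {"targets": [[0.35, 0, 1.5, 0], [0.35, 0, 3, 0], [0.35, 0, 4.5, 0], [0.35, 0, 5.5, 0], [0.35, 0, 5.5, 0], [0.35, 0, 5.5, 0], [0.35, 0, 5.5, 0]]}}

```text
time: 11.68
tool_pos: [0.6164, 0.049, 0.2547]
ee_rot: [3.14, -0.0, 1.473]
wrist_force: [0.1, 0.5, -1.9]
width: 0.0097
finger_force: 30.0
```

Run:
```python
from h import *
s=snapshot('side');t=snapshot('top');cv2.imwrite('pics/s6.png',s);cv2.imwrite('pics/t6.png',t)
h=cv2.cvtColor(t,cv2.COLOR_BGR2HSV);m=cv2.inRange(h,(24,100,170),(36,255,255))
for bx in((180,85,215,115),(235,85,265,115)):
    try:
        p=blob(m,bx);print(p.min(0),p.max(0))
    except Exception as e: print(e)
print(rect('top',np.vstack([blob(m,(180,85,215,115)),blob(m,(235,85,265,115))]),.305))
print(h[100:112,248].tolist());print(h[103,180:196].tolist(),h[103,244:258].tolist())
hs=cv2.cvtColor(s,cv2.COLOR_BGR2HSV)
b=blob(cv2.inRange(hs,(24,120,180),(36,255,255)),(350,100,372,140));print('bright',b.min(0),b.max(0))
print(get_obs()['tool_pos'],get_obs()['wrist_force'])
```

```text
[191. 103.] [193. 104.]
[237. 102.] [249. 105.]
((612.796875, 46.91759490966797), (145.05728149414062, 7.990062236785889), 84.30157470703125)
[[171, 156, 218], [171, 156, 218], [30, 153, 246], [30, 160, 249], [30, 160, 249], [30, 170, 233], [23, 188, 133], [22, 192, 126], [22, 192, 126], [22, 191, 128], [22, 191, 128], [22, 191, 128]]
[[88, 91, 118], [90, 90, 37], [88, 92, 39], [88, 87, 41], [88, 93, 41], [86, 93, 41], [170, 98, 81], [171, 147, 170], [171, 156, 218], [178, 132, 222], [17, 161, 235], [24, 181, 241], [24, 181, 241], [24, 181, 241], [23, 185, 227], [22, 187, 213]] [[30, 159, 249], [30, 160, 249], [30, 160, 249], [30, 159, 249], [30, 160, 249], [29, 162, 240], [12, 136, 220], [171, 156, 218], [171, 156, 219], [171, 156, 219], [171, 156, 219], [171, 156, 219], [170, 156, 218], [170, 156, 218]]
bright [360. 121.] [364. 128.]
[0.61634564 0.04897645 0.25444278] [ 0.56948975 -0.14884533 -1.45920337]
```

Run:
```python
from h import *
a,b=onz('top',[[189.1,104],[250.1,103.2]],.305);print(a,b,np.linalg.norm(a-b))
c=(a+b)/2;n=np.array([.9952,-.0976]);w=np.array([.0976,.9952]);d=c[:2]-[.5564,.0507];print('s',d@n*1e3,'lat',d@w*1e3)
# screw lateral from shank/head columns in first top picture
t=cv2.imread('pics/top0.png').astype(int)
print(t[142,218:233].sum(1),t[142,218:233,1],t[136,218:235,1])
g=t[142,218:233,1].astype(float)
h=onz('top',[[226,136.8]],.165)[0];d=h[:2]-[.5564,.0507];print('head s,lat',d@n*1e3,d@w*1e3)
```

```text
[0.61965681 0.12379647 0.305     ] [ 0.60613304 -0.02793695  0.305     ] 0.1523348986706585
s 56.49412893775035 lat 2.7569623304393374
[423 424 424 423 424 435 576 702 677 519 394 425 423 423 423] [ 83  83  83  83  84 101 182 234 226 160  78  84  83  83  83] [ 83  83  82 123 183 205 218 222 220 214 204 171 111  81  83  83  83]
head s,lat 15.814261303702368 -0.5858507146186877
```

>>> {"api": "servo_tool", "payload": {"targets": [[-0.2, -0.8, 0, 0], [-0.2, -1.6, 0, 0], [-0.2, -2.4, 0, 0], [-0.2, -3.2, 0, 0], [-0.2, -4, 0, 0], [-0.2, -4.8, 0, 0], [-0.2, -5.6, 0, 0], [-0.2, -5.6, 0, 0]]}}

```text
time: 12.78
tool_pos: [0.5597, 0.0526, 0.2541]
ee_rot: [3.141, -0.0, 1.473]
wrist_force: [0.0, 0.1, -1.5]
width: 0.0097
finger_force: 30.0
```

Run:
```python
from h import *
s=snapshot('side');t=snapshot('top');cv2.imwrite('pics/s7.png',s);cv2.imwrite('pics/t7.png',t)
print(get_obs()['tool_pos'],get_obs()['wrist_force'],get_obs()['time'])
c=np.zeros((600,800,3),np.uint8)
c[:,:400]=cv2.resize(s[90:240,280:380],(400,600),interpolation=cv2.INTER_CUBIC) #4
c[:520,400:]=cv2.resize(t[80:210,180:280],(400,520),interpolation=cv2.INTER_CUBIC) #4
cv2.imwrite('pics/crop7.png',c)
```

```text
[0.56020919 0.05244623 0.25378867] [-0.30077284 -0.51158656 -1.42088119] 12.875
```

View pics/crop7.png

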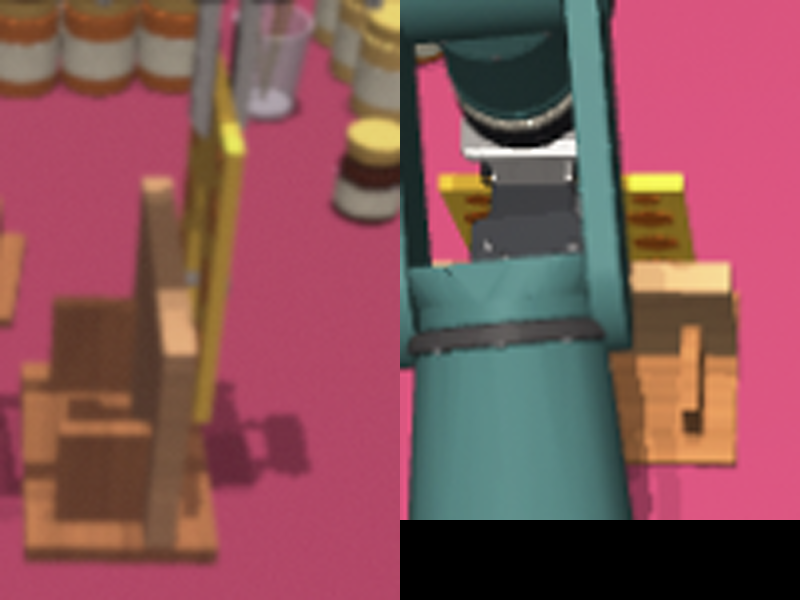

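No contact force, so the head passed through the opening. The sign stands just off the board, with its near top corner at about (340,127) in the side view and its top edge from (190,126) to (251,126) in the top view. Now I'll check lateral and depth, using the same edges.

Run:
```python
from h import *
t=cv2.imread('pics/t7.png');h=cv2.cvtColor(t,cv2.COLOR_BGR2HSV)
print(t[126,186:196].tolist());print(t[125,244:256].tolist());print(t[120:132,247].tolist());print(t[120:132,191].tolist())
n=np.array([.9952,-.0976]);w=np.array([.0976,.9952]);o=np.array([.5564,.0507])
def sl(px,z):
    d=onz('top',[px],z)[0][:2]-o;return np.round([d@n*1e3,d@w*1e3],1)
for z in(.3,.305,.31):print(z,sl([189.8,126],z),sl([250.5,125.3],z))
print('shank',sl([225.35,142],.165),'head',sl([225.4,136.5],.165))
t0=cv2.imread('pics/top0.png');print(t0[149,184:192,1],t0[149,258:268,1]);print('board ends',sl([187.5,149],.18),sl([262.5,149],.18))
```

```text
[[92, 65, 149], [121, 82, 207], [127, 84, 218], [101, 133, 228], [75, 196, 239], [71, 210, 242], [71, 210, 242], [60, 179, 221], [56, 171, 213], [56, 171, 212]]
[[94, 249, 248], [94, 249, 248], [94, 249, 248], [94, 249, 248], [94, 249, 248], [94, 249, 248], [94, 211, 229], [114, 85, 205], [128, 85, 219], [128, 85, 219], [128, 85, 219], [127, 84, 219]]
[[128, 85, 219], [129, 85, 219], [125, 97, 221], [108, 180, 233], [94, 249, 248], [94, 249, 248], [90, 246, 245], [69, 210, 216], [32, 101, 126], [31, 101, 126], [30, 100, 125], [32, 101, 127]]
[[127, 84, 218], [127, 85, 218], [127, 85, 219], [97, 139, 229], [74, 201, 240], [71, 208, 242], [71, 210, 242], [53, 161, 200], [33, 105, 131], [42, 98, 134], [62, 97, 147], [86, 91, 180]]
0.3 [-0.5 75.1] [  0.9 -75.2]
0.305 [-2.3 74.2] [ -0.9 -75.6]
0.31 [-4.1 73.3] [ -2.6 -75.9]
shank [1.  0.7] head [16.7  1.1]
[ 84  83  84 110 198 204 202 202] [212 214 214 216 148  80  84  84  84  84]
board ends [-23.2 100.4] [ -23.2 -100.7]
```

Lateral error is under 1 mm and depth is within about 2 mm of mid-neck. Lowering.

>>> {"api": "servo_tool", "payload": {"targets": [[0.05, 0.1, 0.9, 0], [0.05, 0.1, 1.8, 0], [0.05, 0.1, 2.7, 0], [0.05, 0.1, 3.6, 0], [0.05, 0.1, 4.5, 0], [0.05, 0.1, 5.3, 0], [0.05, 0.1, 5.7, 0], [0.05, 0.1, 5.7, 0]]}}

```text
time: 13.88
tool_pos: [0.561, 0.0529, 0.1964]
ee_rot: [-3.141, -0.0, 1.473]
wrist_force: [0.4, -1.1, -1.4]
width: 0.0098
finger_force: 30.0
```

>>> {"api": "servo_tool", "payload": {"targets": [[0, 0, 0.2, 0], [0, 0, 0.4, 0], [0, 0, 0.4, 0]]}}

```text
time: 14.25
tool_pos: [0.5611, 0.0529, 0.1926]
ee_rot: [-3.141, -0.0, 1.473]
wrist_force: [-0.7, 0.2, -1.0]
width: 0.0094
finger_force: 30.0
```

>>> {"api": "servo_tool", "payload": {"targets": [[0, 0, 0.1, 0], [0, 0, 0.2, 0], [0, 0, 0.2, 0]]}}

```text
time: 14.62
tool_pos: [0.5611, 0.0529, 0.1906]
ee_rot: [-3.141, -0.0, 1.473]
wrist_force: [-0.3, -0.4, -2.1]
width: 0.0099
finger_force: 30.0
```

>>> {"api": "servo_tool", "payload": {"targets": [[0, 0, 0.1, 0], [0, 0, 0.2, 0], [0, 0, 0.2, 0]]}}

```text
time: 15.0
tool_pos: [0.5612, 0.0528, 0.1887]
ee_rot: [3.141, -0.0, 1.473]
wrist_force: [-0.5, -0.2, -1.3]
width: 0.0097
finger_force: 30.0
```

>>> {"api": "servo_tool", "payload": {"targets": [[0, 0, 0.1, 0], [0, 0, 0.2, 0], [0, 0, 0.2, 0], [0, 0, 0.2, 0]]}}

```text
time: 15.5
tool_pos: [0.5613, 0.0529, 0.1885]
ee_rot: [3.14, -0.0, 1.473]
wrist_force: [-2.9, 0.6, 4.9]
width: 0.0102
finger_force: 30.0
```

Run:
```python
from h import *
print(get_obs()['wrist_force'],get_obs()['tool_pos'])
s=snapshot('side');cv2.imwrite('pics/s8.png',s)
hs=cv2.cvtColor(s,cv2.COLOR_BGR2HSV);b=blob(cv2.inRange(hs,(24,110,180),(36,255,255)),(325,120,350,165));print(b.min(0),b.max(0))
n=np.array([.9952,-.0976]);w=np.array([.0976,.9952]);o=np.array([.5564,.0515])
for z in(.236,.24,.244):print(z,proj('side',[np.r_[o-w*.075+n*k,z] for k in(-.005,.005)]).round(1).tolist())
```

```text
[-2.9193677   0.60666747  4.91472223] [0.56127403 0.05285697 0.1884793 ]
[333. 145.] [337. 152.]
0.236 [[331.9, 153.1], [336.0, 153.2]]
0.24 [[332.0, 151.7], [336.2, 151.8]]
0.244 [[332.2, 150.3], [336.4, 150.4]]
```

Contact: the wrist force rose by 6.5 N and the descent stopped exactly at the nominal hung height. Easing off the load, then opening.

>>> {"api": "servo_tool", "payload": {"targets": [[0, 0, -0.15, 0], [0, 0, -0.15, 0]]}}

```text
time: 15.8
tool_pos: [0.5612, 0.0528, 0.1885]
ee_rot: [3.141, -0.0, 1.473]
wrist_force: [-0.7, 0.9, 3.0]
width: 0.0098
finger_force: 30.0
```

>>> {"api": "servo_tool", "payload": {"targets": [[0, 0, 0, 0], [0, 0, 0, 0], [0, 0, 0, 0], [0, 0, 0, 0], [0, 0, 0, 0], [0, 0, 0, 0], [0, 0, 0, 0], [0, 0, 0, 0]], "claw": 0}}

```text
time: 16.8
tool_pos: [0.5612, 0.0529, 0.1882]
ee_rot: [3.141, -0.0, 1.473]
wrist_force: [1.0, -0.6, 1.2]
width: 0.0862
finger_force: 0.0
```

>>> {"api": "servo_tool", "payload": {"targets": [[0, 0, -1.5, 0], [0, 0, -4, 0], [0, 0, -8, 0], [0, 0, -13, 0], [0, 0, -18, 0], [0, 0, -18, 0], [0, 0, -18, 0]]}}

```text
time: 17.68
tool_pos: [0.5612, 0.0528, 0.3681]
ee_rot: [3.141, -0.0, 1.473]
wrist_force: [0.3, 0.0, -0.1]
width: 0.0941
finger_force: 0.0
```

>>> {"api": "servo_tool", "payload": {"targets": [[-5, -3, 0, 0], [-10, -6, 0, 0], [-15, -8, 0, 0], [-20, -10, 0, 0], [-25, -10, 0, 0], [-25, -10, 0, 0], [-25, -10, 0, 0]]}}

```text
time: 18.55
tool_pos: [0.437, -0.1857, 0.3666]
ee_rot: [-3.139, -0.002, 1.473]
wrist_force: [-0.9, 0.3, -0.2]
width: 0.094
finger_force: 0.0
```

Run:
```python
from h import *
s=snapshot('side');t=snapshot('top')
c=np.zeros((600,800,3),np.uint8)
c[:,:400]=cv2.resize(s[90:240,280:380],(400,600),interpolation=cv2.INTER_CUBIC)
c[:520,400:]=cv2.resize(t[100:230,100:300],(400,260),interpolation=cv2.INTER_CUBIC).repeat(2,0)[:520] if 0 else 0
c[:260,400:]=cv2.resize(t[100:230,100:300],(400,260),interpolation=cv2.INTER_CUBIC)
c[270:570,400:]=cv2.resize(t[110:170,185:265],(400,300),interpolation=cv2.INTER_CUBIC)
cv2.imwrite('pics/crop9.png',c);print(get_obs()['tool_pos'],get_obs()['wrist_force'],get_obs()['width'],get_obs()['time'])
```

```text
[ 0.43746385 -0.18500286  0.36756374] [-0.25306158 -0.02939429 -0.29544086] 0.0937499010973281 18.65
```

View pics/crop9.png

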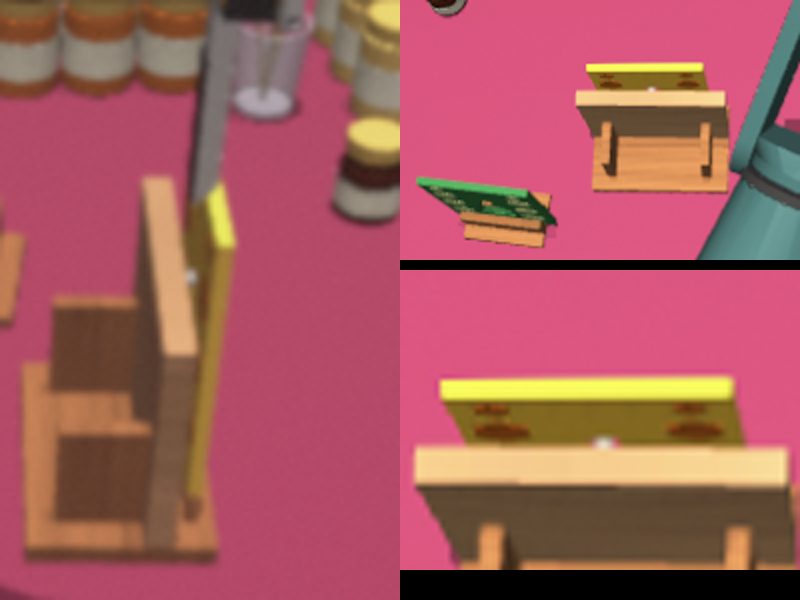

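The sign hangs level on the screw between head and board. Its top edge runs from (193,133) to (251,133) in the top view, with the neck visible at (226,144). The green sign is untouched in its holder, and the gripper is clear. Handing in.

```bash
python3 -c "
from bench import *
print(close_job())"
```

```text
the job is handed in; nothing more can be done
None
```

The yellow sign hangs upright on the stand's screw with the neck at the closed top of its slot, released with the gripper clear; the green sign was left in its holder, and I handed the job in at about 18.7 s with no verdict shown (the first grasp closed on nothing above the sign and was redone 3.2 cm lower).

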